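# Find the dotted stage plate and set it aside

## Task

One of the three look-alike aluminium microscope stage plates leaning in the green stand carries an orange dot on its underside. Tip the plates over in their cradles until the dot shows, then lift the dotted plate out and lay it flat in the blue tray with the dot facing up. The other two plates stay in the stand, either way round, and the beaker, the bottle and the jar are left alone.

Things in the scene. Friction and masses are not known exactly. Their poses are not given: they have to be found in the camera images.
- marked_center (a point): Centre of the dotted plate: aluminium, 90 x 40 x 6 mm, 50 to 85 g, a glass slide inlaid in the upper face, an orange 21 mm dot on the underside, 12 mm from centre towards the foot. x runs along the 90 mm from foot to upper end, y across the 40 mm, z out of the upper face (-z: underside). At the start it leans on a back rest, foot down, upper end away from the robot, 84 mm up, dot hidden.
- plain1_center (a point): Centre of a plate with no dot, otherwise the same, same axes and start. The three stand in random order, 100 mm apart. Pushed from behind near its upper end, 65 to 70 mm above the table, towards the robot, a plate pivots on its foot, passes upright and drops on the front rest, underside up, centre then 48 mm high; there it can be pinched across its width.
- plain2_center (a point): Centre of the other plate with no dot; same sizes, axes and start as the others.
- rack: Fixed green stand, base 130 (x) x 260 (y) x 12 mm, origin under its centre. Three V cradles at y = -100, 0, 100 mm; the bottom of each V is above x = 0, 20 mm over the table. From it rise a back rest (to +x, 45 degrees) and a front rest (to -x, 35 degrees), strips 50 mm long, 26 mm wide, 4 mm thick; plates overhang them by 7 mm each side and 40 mm at the top.
- tray: Blue open tray, 160 mm (its x) by 150 mm (its y), rim 18 mm high, walls and floor 4 mm; origin under its centre, on the table; fixed.
- beaker: Glass beaker, 74 mm across, 95 mm high, standing by the stand; origin at the centre of its underside. Leave alone.
- bottle: Amber bottle, 64 mm across, 130 mm high, beyond the stand; origin at the centre of its underside. Leave alone.
- jar: White jar with a blue lid, 56 mm across, 60 mm high, beyond the tray; origin at the centre of its underside. Leave alone.
Things that resemble listed ones, but are neither listed nor needed, are in the scene too. There is more than one size of the tray; the one meant has the size given above.

How it is judged (in metres and radians):
On the way:
1. the dotted plate has been tipped over in its cradle, underside up (upper face turned more than 125 degrees from straight up, centre within 100 mm of where it started) (angle between marked_center's own z axis and vertical above 2.18 rad and distance of marked_center from where it was at the start of the episode below 0.1 m), for 0.2 s.
At the end, for the whole second after the job is handed in: The dotted plate lies flat in the tray (centre within the walls and no more than 15 mm above the table, within 11 degrees of level), dot up, at rest; both plain plates rest in their cradles in the stand, either way round (centre more than 35 mm above the table, moved less than 100 mm) (x of marked_center in the frame of tray between -0.07 and 0.07 m and y of marked_center in the frame of tray between -0.065 and 0.065 m and height (world z) of marked_center below 0.015 m and angle between marked_center's own z axis and vertical above 2.94 rad and linear speed of each of marked, plain1, plain2 below 0.02 m/s and height (world z) of each of plain1_center, plain2_center above 0.035 m and distance of each of plain1_center, plain2_center from where it was at the start of the episode below 0.1 m); the robot touches nothing.
It fails at once if the beaker is moved more than 20 mm (distance of beaker from where it was at the start of the episode above 0.02 m).
It fails at once if the bottle is moved more than 20 mm (distance of bottle from where it was at the start of the episode above 0.02 m).
It fails at once if the jar is moved more than 20 mm (distance of jar from where it was at the start of the episode above 0.02 m).
It also fails if it takes over 56 s, if anything falls off the work surface, if the arm or the gripper's body presses on something with over 40 N, if the wrist force passes 120 N, or if a joint passes its speed limit or range.

## Robot

A 6-joint arm with a two-finger parallel gripper is mounted at the origin on the work surface. World frame = base frame: x ahead of the robot, y to its left, z up, the work surface at z = 0. Lengths are in mm, angles in rad, forces in N, time in s.
With the tool pointing down it reaches from about 350 to 775 mm from the base axis. Payload 7.3 kg.
Tool frame: the origin (TCP) lies at the very end of the fingers, on their centre line; the grasp point (between the pads) lies 19 mm behind it; z points along the fingers, y is the line along which they close (so a half turn about z gives the same grasp; the last joint's range is limited). The gripper opens to 92 mm and grips with 3 to 60 N. Pads are 19 mm wide; open, the fingers measure 130 mm over their backs; the gripper's body (75 mm by 190 mm) begins 47 mm behind the grasp point.
Start: joints at [1.177, 0.342, 1.524, -0, 1.275, -0.146], TCP at [128.752, 508.987, 226.741] pointing down, gripper open.
Joint ranges: [-2.53, 2.53], [-0.77, 2.02], [0.04, 2.7], [-1, 4.14], [0.28, 2.66], [-3.11, 3.11]. Speed limits (rad/s): [2.57, 2.57, 3.14, 3.14, 3.14, 3.14].

## Interface

Orientations are given as [roll, pitch, yaw] about the fixed x, y, z axes, in that order (R = Rz(yaw) Ry(pitch) Rx(roll)).
In Python, from plant import get_obs, capture, close_job gives the robot as it stands. The module is installed in compiled form; this text tells all that it offers.
- The arm moves only by the shell command python3 -m handwheel 'ROWS'. ROWS is JSON, a list of rows, each a list of 3 entries, a list of its own where there are three numbers: the turn, a rotation vector about the tool's x, y, z in degrees, then the shift along the tool's x, y, z in m, then the opening, from 0 (shut) to 1 (fully open). A call has 1 to 12 rows; each row is the pose to reach, as a shift and turn from the pose commanded when the call began, along the tool's axes at that moment; what a row does not reach only later rows make up. A row lasts 1/10 s, in which the tool goes at most 50 mm and 8.59 degrees, less where a joint would pass 70% of its speed; a pose out of reach is approached as far as the arm can. A call with a gripper value outside its range is refused whole. The fingers move at their own pace and stop on an object; the grip force is fixed at half the most. Time passes only in rows, so rows that repeat a pose let the fingers close. It gives the time, the measured TCP pose, the force, the opening and the grip force at its end, in the units of the state.
- get_obs(): the state, without advancing time (a new reading comes with each control period).
- capture(name): name is "scene" or "side" or "wrist"; returns a dict with "image" (400x640x3 uint8, red, green, blue), "depth" (400x640 float32, mm along the optical axis (not along the pixel's ray), 0 where there is no reading), "fx", "fy", "cx", "cy" (pixels), "camera_from_world" (4x4, takes a point from world to camera coordinates). Camera axes: x right, y down, z forward; pixel columns grow to the right and rows downward; lengths in mm; the calibration is good to about 2 mm. A picture is of the moment at which its call begins.
- close_job(): hands the job in; it is judged then, once.
The state is a dict: "time": time; "joint_positions": joint angles; "dq": joint speeds; "tau": joint torques, N m; "tool_pos": TCP position; "tcp_rot": TCP orientation; "contact_force": force on the tool from outside, world axes, zero at the start; "moment": the same for the moment, N m; "grip_width": finger opening in mm; "finger_force": force on a finger pad.
Only numpy, scipy, OpenCV 4.12 (cv2) and the standard library are available. Lean on these libraries where they do the work, as an engineer would, in place of code of your own. Each camera call takes 0.05 s, during which the arm holds its last target. There are 200 camera calls.

## Working session

There is one attempt and no reset: what is moved stays moved. The work goes in short steps, Python scripts to look and compute and a shell command to move; the robot and the scene stay as the last step left them, time stands still between calls to the robot, and variables do not carry over. Pictures are saved under pics/ and viewed, at most 10 in all, crops included, and the job is handed in when it is done.

```bash
mkdir -p pics; cat > h.py <<'E'
import numpy as np, cv2
from plant import get_obs, capture
def world(c):
    d=c["depth"]; v,u=np.mgrid[:400,:640]
    P=np.stack([(u-c["cx"])/c["fx"]*d,(v-c["cy"])/c["fy"]*d,d],-1)
    T=np.linalg.inv(c["camera_from_world"]); W=P@T[:3,:3].T+T[:3,3]; W[d==0]=np.nan; return W
E
python3 - <<'E'
from h import *
ims=[]
for n in("scene","side"):
    c=capture(n); np.savez(n,**c); ims.append(c["image"])
    T=np.linalg.inv(c["camera_from_world"]);print(n,T[:3,3].round(),T[:3,2].round(2))
    cv2.imwrite(f"pics/{n}0.png",c["image"][:,:,::-1])
o=get_obs();print(o["time"],o["tool_pos"],o["tcp_rot"],o["grip_width"],o["contact_force"])
E
```

```text
scene [1748.  645. 1029.] [-0.72 -0.36 -0.6 ]
side [-260. -988.  989.] [ 0.53  0.63 -0.56]
0.1 [128.5970745  508.65854194 226.12026961] [-3.14027652e+00 -2.11170243e-04  2.89382675e+00] 92.07817215516366 [ 0.49022451 -0.54270342 -0.57074351]
```

View pics/scene0.png

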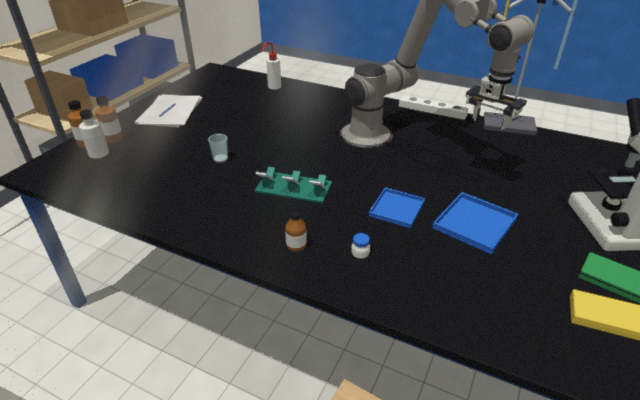

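View pics/side0.png

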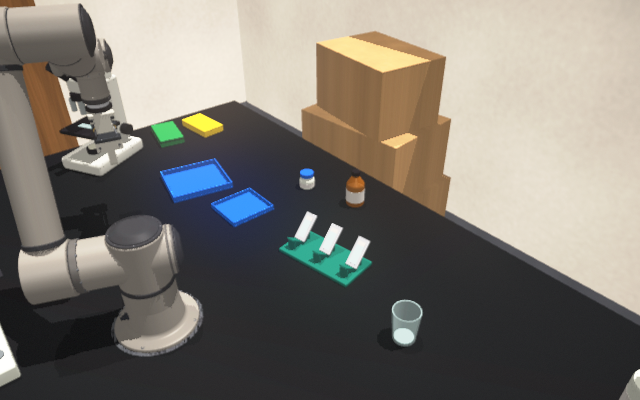

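Scene view: green stand at (293,186) with three plates. Two blue trays, a small one at (397,207) and a large one at (476,221). Beaker at (219,148), bottle at (296,233), jar at (361,246). The side view has the plates at (305,228), (330,240) and (357,252), and the trays at (243,206) and (196,180). I'll measure all of these next.

```bash
python3 - <<'E'
from h import *
for n in("scene","side"):
    c=dict(np.load(n+".npz")); W=world(c); hsv=cv2.cvtColor(c["image"],cv2.COLOR_RGB2HSV)
    for nm,lo,hi,zm in(("blue",(100,120,60),(125,255,255),(-5,80)),("green",(70,80,40),(95,255,255),(3,100)),("amber",(5,100,40),(15,255,255),(10,140)),("plate",(0,0,120),(179,60,255),(30,100))):
        m=cv2.inRange(hsv,lo,hi)
        ok=(m>0)&np.isfinite(W[...,2])&(W[...,2]>zm[0])&(W[...,2]<zm[1])&(np.abs(W[...,1])<600)&(W[...,0]<900)&(W[...,0]>250)
        k,l,s,ct=cv2.connectedComponentsWithStats(ok.astype(np.uint8))
        for i in range(1,k):
            if s[i,4]<50: continue
            p=W[l==i]; 
            r=cv2.minAreaRect(p[:,:2].astype(np.float32))
            print(n,nm,ct[i].round(),s[i,4],"rect",np.round(r[0]),np.round(r[1]),round(r[2],1),"z",np.percentile(p[:,2],[2,50,98]).round())
            if nm=="plate":
                q=p-p.mean(0);e=np.linalg.svd(q,full_matrices=0)[2];print("  c",p.mean(0).round(),"ax",e[0].round(2),"n",e[2].round(2))
            if nm=="green":
                b=p[(p[:,2]<16)];r=cv2.minAreaRect(b[:,:2].astype(np.float32));print("  base",r)
E
```

```text
scene blue [396. 207.] 1506 rect [437. 294.] [201. 163.] 0.2 z [-2.  5. 19.]
scene blue [465. 219.] 2128 rect [391. 531.] [177. 270.] 81.9 z [-1.  6. 26.]
scene blue [361. 239.] 212 rect [679. 256.] [127.  55.] 21.6 z [-3. 59. 64.]
scene green [294. 186.] 1496 rect [479. -93.] [181. 270.] 9.9 z [ 4. 13. 49.]
  base ((477.62445068359375, -93.56568908691406), (181.2423095703125, 268.9560852050781), 10.337118148803711)
scene amber [295. 227.] 294 rect [785.  79.] [45. 62.] 27.0 z [ 67.  89. 113.]
scene plate [220. 147.] 180 rect [ 455. -447.] [74. 69.] 58.6 z [33. 71. 97.]
  c [ 466. -433.   68.] ax [ 0.4   0.15 -0.9 ] n [ 0.05 -0.99 -0.15]
scene plate [294. 240.] 143 rect [796.  82.] [21. 58.] 19.2 z [31. 47. 63.]
  c [798.  83.  47.] ax [ 0.33 -0.94  0.02] n [-0.94 -0.33 -0.01]
scene plate [360. 248.] 71 rect [729. 273.] [29. 53.] 13.8 z [31. 36. 46.]
  c [732. 274.  36.] ax [ 0.33 -0.94  0.02] n [ 0.17  0.04 -0.98]
side blue [200. 185.] 1414 rect [412. 532.] [173. 236.] 78.7 z [ 1.  9. 28.]
side blue [306. 173.] 128 rect [744. 310.] [164.  50.] 51.3 z [ 1. 60. 66.]
side blue [242. 20
[... 478 characters left out ...]
54. 195.] 148 rect [758.  57.] [34. 64.] 53.9 z [31. 47. 64.]
  c [753.  56.  47.] ax [ 0.74 -0.67 -0.02] n [-0.67 -0.74 -0.08]
side plate [306. 225.] 311 rect [508.  17.] [67. 46.] 8.0 z [32. 60. 89.]
  c [508.  15.  60.] ax [-0.7  -0.15 -0.7 ] n [ 0.69  0.12 -0.71]
side plate [331. 237.] 336 rect [526. -83.] [69. 44.] 14.2 z [31. 60. 88.]
  c [526. -83.  60.] ax [-0.69 -0.12 -0.71] n [-0.69 -0.15  0.7 ]
side plate [358. 251.] 369 rect [ 542. -180.] [68. 43.] 11.2 z [31. 60. 89.]
  c [ 545. -181.   60.] ax [-0.7  -0.13 -0.7 ] n [ 0.69  0.15 -0.71]
side plate [404. 321.] 710 rect [ 448. -453.] [74. 70.] 41.1 z [32. 73. 98.]
  c [ 437. -458.   71.] ax [-0.53 -0.78 -0.34] n [-0.84  0.42  0.34]
```

```bash
cat >> h.py <<'E'
from scipy.spatial.transform import Rotation as Ro
A=np.deg2rad(10.7); RX=np.array([np.cos(A),np.sin(A),0]); RY=np.array([-np.sin(A),np.cos(A),0]); RO=np.array([495.,-89,0])
def rk(x,y,z): return RO+RX*x+RY*y+np.array([0,0,z])
def tool(tilt=0,yaw=np.pi+A): return Ro.from_euler("xyz",[np.pi,0,yaw])*Ro.from_rotvec([0,tilt,0],degrees=True)
def go(p,R):
    o=get_obs(); R0=Ro.from_euler("xyz",o["tcp_rot"])
    print("turn",(R0.inv()*R).as_rotvec(degrees=True).round(1),"shift",(R0.inv().apply(np.array(p)-o["tool_pos"])/1000).round(4),"at",o["tool_pos"].round(1))
E
python3 - <<'E'
from h import *
c=dict(np.load("side.npz"));cv2.imwrite("pics/crop.png",cv2.resize(c["image"][140:300,140:440,::-1],None,fx=2.6,fy=2.6,interpolation=cv2.INTER_CUBIC))
W=world(c);
for n in("scene","side"):
    c=dict(np.load(n+".npz"));W=world(c);h=cv2.cvtColor(c["image"],cv2.COLOR_RGB2HSV)
    m=cv2.inRange(h,(100,120,60),(125,255,255))>0
    for a,b in(((445,300),150),((400,531),170)):
        q=m&(np.hypot(W[...,0]-a[0],W[...,1]-a[1])<b)&(W[...,2]>13)&(W[...,2]<21)
        p=W[q];print(n,q.sum(),cv2.minAreaRect(p[:,:2].astype(np.float32)))
go([445,300,300],tool())
E
```

```text
scene 201 ((451.27301025390625, 334.96502685546875), (222.62998962402344, 169.9425506591797), 89.77265167236328)
scene 323 ((404.9206237792969, 514.0132446289062), (300.6578063964844, 226.58518981933594), 78.22112274169922)
side 274 ((449.305908203125, 333.7900390625), (231.21963500976562, 163.75448608398438), 89.66152954101562)
side 298 ((399.8914794921875, 515.2827758789062), (308.089599609375, 214.31893920898438), 77.95343017578125)
turn [ -0.1  -0.  -24.9] shift [-0.3579 -0.1248 -0.0738] at [128.6 508.7 226.1]
```

View pics/crop.png

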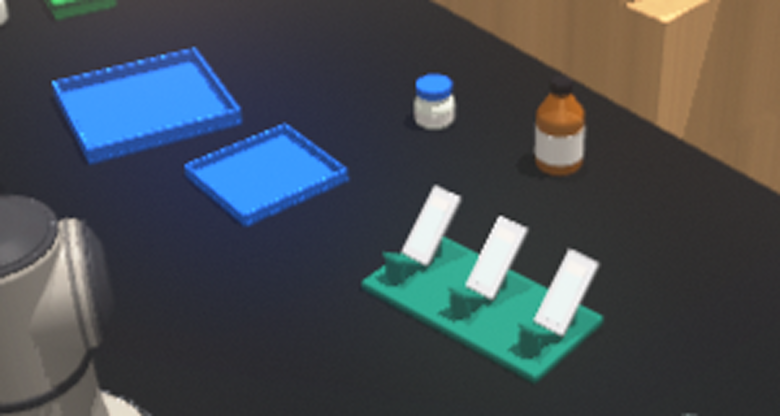

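The crop shows two candidates for the tray. The small one at crop (266,174) measures about 160 x 150 mm, so that is the tray meant. The large one at (146,104), about 250 x 190 mm, is a decoy. The three plates at (432,225), (497,257) and (567,291) look the same. I'll move above the tray for a wrist view.

```bash
python3 -m handwheel '[[[0,0,-8],[-0.04,-0.014,-0.07],0],[[0,0,-16],[-0.08,-0.028,-0.10],0],[[0,0,-25],[-0.12,-0.042,-0.10],0],[[0,0,-25],[-0.165,-0.058,-0.1],0],[[0,0,-25],[-0.21,-0.073,-0.1],0],[[0,0,-25],[-0.255,-0.089,-0.1],0],[[0,0,-25],[-0.3,-0.105,-0.1],0],[[0,0,-25],[-0.358,-0.125,-0.1],0],[[0,0,-25],[-0.358,-0.125,-0.1],0],[[0,0,-25],[-0.358,-0.125,-0.1],0],[[0,0,-25],[-0.358,-0.125,-0.1],0]]'
python3 - <<'E'
from h import *
c=capture("wrist");np.savez("w1",**c);cv2.imwrite("pics/w1.png",c["image"][:,:,::-1])
W=world(c);h=cv2.cvtColor(c["image"],cv2.COLOR_RGB2HSV)
m=(cv2.inRange(h,(100,120,60),(125,255,255))>0)
p=W[m&(W[...,2]>14)&(W[...,2]<21)];print(len(p),cv2.minAreaRect(p[:,:2].astype(np.float32)))
T=np.linalg.inv(c["camera_from_world"]);print(T.round(2))
go(rk(110,100,150),tool())
E
```

```text
time: 1.2
tool_pos: [445.0, 299.8, 326.2]
tcp_rot: [3.141, -0.001, -2.954]
contact_force: [-0.5, 1.3, 0.3]
grip_width: 8.7
finger_force: 0.0
2517 ((407.9273986816406, 450.7769775390625), (453.12554931640625, 247.06643676757812), 89.42639923095703)
[[-1.9000e-01  9.5000e-01  2.5000e-01  3.7641e+02]
 [ 9.8000e-01  1.8000e-01  5.0000e-02  2.8764e+02]
 [ 0.0000e+00  2.6000e-01 -9.7000e-01  4.8515e+02]
 [ 0.0000e+00  0.0000e+00  0.0000e+00  1.0000e+00]]
turn [ 0.  -0.1  0.1] shift [-0.087  -0.2922  0.1763] at [444.5 300.3 326.4]
```

View pics/w1.png

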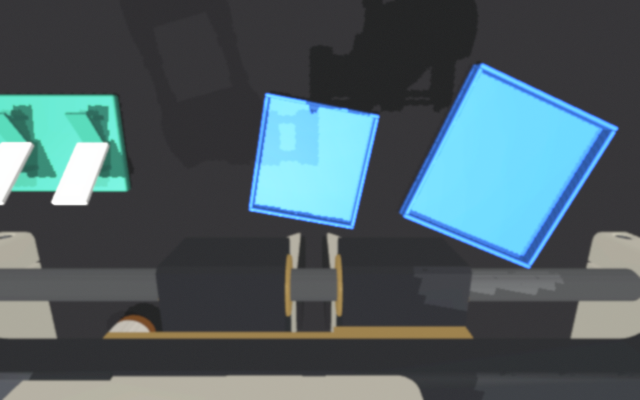

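The wrist view shows the small tray with corners at (266,94), (379,116), (353,228) and (249,211). The stand's right end is at about (120,95) to (128,190).

```bash
python3 - <<'E'
from h import *
c=dict(np.load("w1.npz"));W=world(c);h=cv2.cvtColor(c["image"],cv2.COLOR_RGB2HSV)
T=np.linalg.inv(c["camera_from_world"])
def ray(u,v,z):
    d=T[:3,:3]@np.array([(u-c["cx"])/c["fx"],(v-c["cy"])/c["fy"],1]);t=(z-T[2,3])/d[2];return T[:3,3]+d*t
q=np.array([ray(*p,18)[:2] for p in((266,94),(379,116),(353,228),(249,211))]);print(q.round(),q.mean(0).round(1),[np.linalg.norm(q[i]-q[i-1]).round() for i in range(4)],np.rad2deg(np.arctan2(*(q[1]-q[0])[::-1])))
for p in((118,95),(128,190),(0,95),(0,190)): print(p,ray(*p,12).round(1))
m=(h[...,1]<60)&(W[...,2]>35)&(W[...,2]<92)&(np.mgrid[:400,:640][1]<130)&(np.mgrid[:400,:640][0]<220)&(np.mgrid[:400,:640][1]>45)
p=W[m];r=(p-RO);print("plate rack xyz",m.sum(),[np.percentile(r@a,[2,50,98]).round(1) for a in(RX,RY)],np.percentile(p[:,2],[2,98]).round())
print("rack end y",[(np.append(ray(*p,12)[:2],0)-RO)@RY for p in((118,95),(128,190))],[(np.append(ray(*p,12)[:2],0)-RO)@RX for p in((118,95),(128,190))])
E
```

```text
[[371. 225.]
 [371. 375.]
 [528. 375.]
 [531. 225.]] [450.2 299.9] [np.float64(160.0), np.float64(150.0), np.float64(158.0), np.float64(149.0)] 90.12665671509565
(118, 95) [408.1  34.5  12. ]
(128, 190) [534.1  53.8  12. ]
(0, 95) [ 436.8 -116.8   12. ]
(0, 190) [ 567.5 -122.3   12. ]
plate rack xyz 1832 [array([ 8.8, 37.2, 62.1]), array([ 82.9, 104.2, 122.1])] [36. 88.]
rack end y [np.float64(137.47921600719266), np.float64(133.05118445391264)] [np.float64(-62.492884264067506), np.float64(64.92910440197181)]
```

```bash
sed -i 's/RO=np.array(\[495.,-89,0\])/RO=np.array([495.,-89,0])+3*RY/' h.py
python3 -m handwheel '[[[0,0,0],[-0.015,-0.045,0.01],0],[[0,0,0],[-0.03,-0.09,0.02],0],[[0,0,0],[-0.04,-0.135,0.03],0],[[0,0,0],[-0.055,-0.18,0.045],0],[[0,0,0],[-0.07,-0.22,0.06],0],[[0,0,0],[-0.077,-0.26,0.085],0],[[0,0,0],[-0.077,-0.289,0.12],0],[[0,0,0],[-0.077,-0.289,0.165],0],[[0,0,0],[-0.077,-0.289,0.21],0],[[0,0,0],[-0.077,-0.289,0.259],0],[[0,0,0],[-0.077,-0.289,0.259],0],[[0,0,0],[-0.077,-0.289,0.259],0]]'
python3 - <<'E'
from h import *
go(rk(0,100,67),tool())
c=capture("side");cv2.imwrite("pics/s1.png",cv2.resize(c["image"][140:320,200:440,::-1],None,fx=3,fy=3))
E
```

```text
time: 2.45
tool_pos: [574.9, 31.8, 68.5]
tcp_rot: [3.141, -0.001, -2.951]
contact_force: [0.6, 0.0, 0.5]
grip_width: 0.3
finger_force: 0.0
turn [ 0.  -0.   0.2] shift [ 0.1009 -0.0005  0.0016] at [574.9  31.8  68.5]
```

View pics/s1.png

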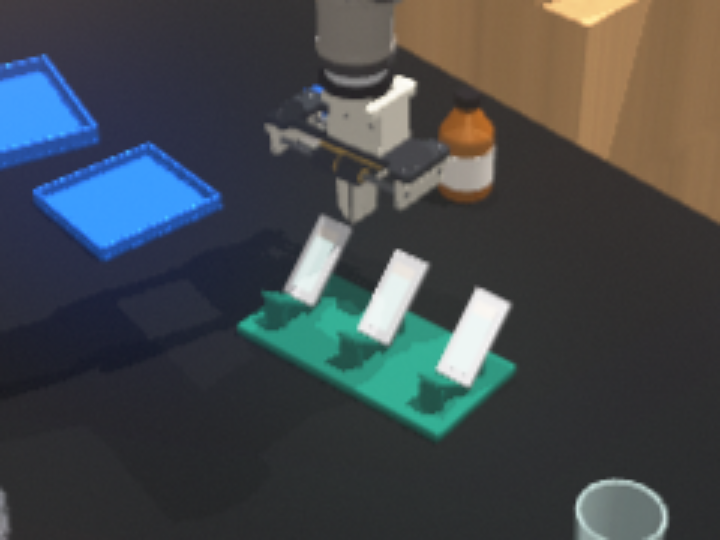

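The closed fingers stand behind the left plate, tip at crop (358,215), clear of it. Now I'll push.

```bash
python3 -m handwheel '[[[0,0,0],[0.03,0,0],0],[[0,0,0],[0.042,0,0],0],[[0,0,0],[0.053,0,0],0],[[0,0,0],[0.064,0,0],0],[[0,0,0],[0.075,0,0],0],[[0,0,0],[0.085,0,0],0],[[0,0,0],[0.094,0,0],0],[[0,0,0],[0.101,0,0],0],[[0,0,0],[0.107,0,0],0],[[0,0,0],[0.109,0,0],0],[[0,0,0],[0.109,0,0],0],[[0,0,0],[0.1,0,-0.03],0]]'
python3 - <<'E'
from h import *
go(rk(0,100,67),tool())
c=capture("side");c2=capture("scene")
a=cv2.resize(c["image"][180:300,260:400,::-1],None,fx=4,fy=4);b=cv2.resize(c2["image"][140:220,240:350,::-1],(560,407))
np.savez("side1",**c)
cv2.imwrite("pics/s2.png",cv2.resize(np.vstack([a[:,:560],b]),None,fx=.67,fy=.67))
h=cv2.cvtColor(c["image"],cv2.COLOR_RGB2HSV);W=world(c)
m=(cv2.inRange(h,(5,120,120),(22,255,255))>0)&(W[...,2]<90)&(W[...,0]<620);print(m.sum(),W[m].mean(0) if m.sum() else 0)
E
```

```text
time: 3.7
tool_pos: [473.9, 12.1, 95.2]
tcp_rot: [3.139, -0.008, -2.953]
contact_force: [0.7, -0.2, 0.5]
grip_width: 0.5
finger_force: 0.0
turn [ 0.2 -0.4  0.1] shift [-0.0022 -0.0003  0.0282] at [473.9  12.1  95.2]
3826 [  92.81017758 1514.69610197  -39.17421376]
```

View pics/s2.png

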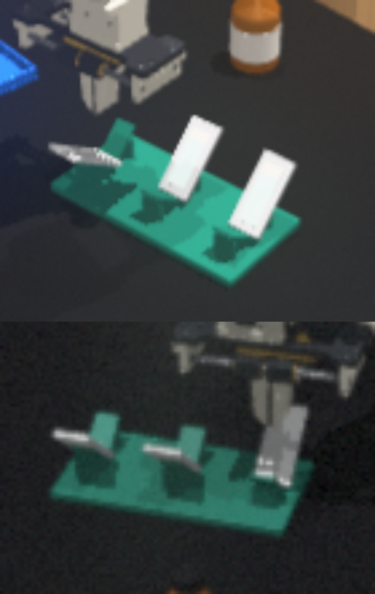

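The left plate lies tipped on the front rest, at scene crop (283,445). No orange shows on it yet, so I'll check that numerically while moving behind the middle plate.

```bash
cat >> h.py <<'E'
def orange(name="scene"):
    c=capture(name);h=cv2.cvtColor(c["image"],cv2.COLOR_RGB2HSV);W=world(c);r=W-RO
    m=(cv2.inRange(h,(3,90,60),(24,255,255))>0)&(W[...,2]<80)&(W[...,2]>15)&(abs(r@RX)<90)&(abs(r@RY)<140)
    print("orange",m.sum(),[(np.median((r@a)[m]).round(1)) for a in(RX,RY)] if m.sum() else "",np.argwhere(m).mean(0)[::-1] if m.sum() else "")
    return c
E
python3 - <<'E'
from h import *
orange()
go(rk(100,0,150),tool()); go(rk(100,0,67),tool())
E
```

```text
orange 0  
turn [-0.1  0.2  0.1] shift [-0.0974 -0.0992 -0.0505] at [478.6  11.7  99. ]
turn [-0.1  0.2  0.1] shift [-0.0971 -0.0991  0.0325] at [478.6  11.7  99. ]
```

```bash
python3 -m handwheel '[[[0,0,0],[-0.03,0,-0.03],0],[[0,0,0],[-0.065,-0.02,-0.04],0],[[0,0,0],[-0.097,-0.05,-0.03],0],[[0,0,0],[-0.097,-0.099,0],0],[[0,0,0],[-0.097,-0.099,0.033],0],[[0,0,0],[-0.097,-0.099,0.033],0]]'
python3 -m handwheel '[[[0,0,0],[0.03,0,0],0],[[0,0,0],[0.042,0,0],0],[[0,0,0],[0.053,0,0],0],[[0,0,0],[0.064,0,0],0],[[0,0,0],[0.075,0,0],0],[[0,0,0],[0.085,0,0],0],[[0,0,0],[0.094,0,0],0],[[0,0,0],[0.101,0,0],0],[[0,0,0],[0.107,0,0],0],[[0,0,0],[0.109,0,0],0],[[0,0,0],[0.109,0,0],0],[[0,0,0],[0.09,0,-0.04],0]]'
python3 - <<'E'
from h import *
c=orange()
go(rk(100,-100,67),tool())
cv2.imwrite("pics/s3.png",cv2.resize(c["image"][140:220,240:350,::-1],(550,400)))
E
```

```text
time: 4.45
tool_pos: [586.9, -67.8, 58.9]
tcp_rot: [3.137, -0.01, -2.955]
contact_force: [-0.2, 1.0, -1.5]
grip_width: 0.6
finger_force: 0.0
time: 5.65
tool_pos: [497.7, -83.2, 100.9]
tcp_rot: [3.136, -0.011, -2.954]
contact_force: [0.8, -1.0, 0.1]
grip_width: 0.1
finger_force: 0.0
orange 21 [np.float64(-22.1), np.float64(-2.4)] [295. 174.]
turn [-0.2  0.4  0.1] shift [-0.0873 -0.0992  0.0439] at [506.7 -84.5 110.1]
```

View pics/s3.png

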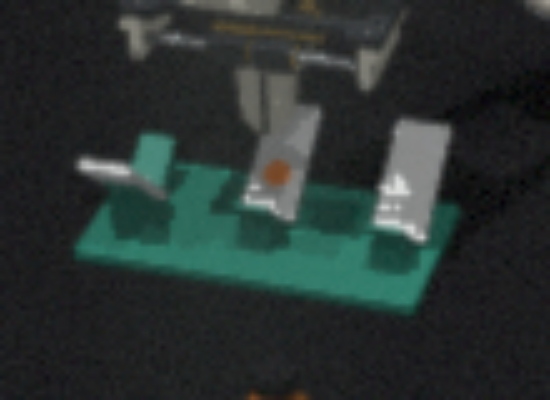

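The dot shows on the middle plate, at scene crop (277,172), so that is the one to lift. Next I'll tilt the tool 35° so it is square to the plate, open the fingers, and go to a pre-grasp.

```bash
python3 - <<'E'
from h import *
go(rk(10,-1,113),tool(35))
E
```

```text
turn [-0.2 35.4  0. ] shift [ 0.0023 -0.0002 -0.0029] at [506.7 -84.5 110.1]
```

```bash
python3 -m handwheel '[[[0,8,0],[0,0,-0.01],0.7],[[0,16,0],[0,0,-0.01],0.7],[[0,24,0],[0.002,0,-0.005],0.7],[[0,32,0],[0.002,0,-0.003],0.7],[[0,35.4,0],[0.002,0,-0.003],0.7],[[0,35.4,0],[0.002,0,-0.003],0.7],[[0,35.4,0],[0.002,0,-0.003],0.7]]'
python3 - <<'E'
from h import *
o=get_obs();print(o["joint_positions"].round(2) if hasattr(o["joint_positions"],"round") else o["joint_positions"])
go(rk(-39,-1,42.3),tool(35))
c=capture("wrist");h=cv2.cvtColor(c["image"],cv2.COLOR_RGB2HSV);W=world(c);r=W-RO
m=(cv2.inRange(h,(3,90,60),(24,255,255))>0)&(W[...,2]<80)&(W[...,2]>15)&(abs(r@RX)<90)&(abs(r@RY)<40)
print(m.sum(),[np.median((r@a)[m]).round(1) for a in(RX,RY)],np.median(W[m][:,2]) if m.sum() else 0)
m2=(h[...,1]<60)&(W[...,2]<80)&(W[...,2]>25)&(abs(r@RY)<32)&(r@RX<-2)&(r@RX>-90)
print(m2.sum(),[np.percentile((r@a)[m2],[2,50,98]).round(1) for a in(RX,RY)] if m2.sum() else 0)
cv2.imwrite("pics/w2.png",c["image"][:,:,::-1])
E
```

```text
time: 6.4
tool_pos: [500.4, -84.4, 107.2]
tcp_rot: [3.141, -0.616, -2.952]
contact_force: [-0.1, -0.4, 0.1]
grip_width: 52.1
finger_force: 0.0
[-0.19  0.79  1.24 -0.21  1.69 -1.91]
turn [-0.1 -0.3  0.1] shift [-0.0007 -0.0014  0.0791] at [500.4 -84.4 107.2]
235 [np.float64(-17.0), np.float64(-2.1)] 42.257572966835426
6110 [array([-67.8, -40.8,  -3.4]), array([-20.6,  -1.4,  17.8])]
```

View pics/w2.png

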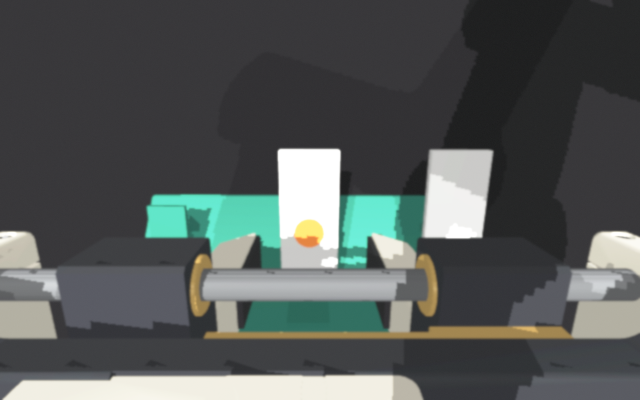

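The wrist view shows the plate at (310,205) with its orange dot at (308,233), centred between the open fingers. Now I'll descend, grip and lift.

```bash
python3 -m handwheel '[[[0,0,0],[-0.003,-0.0015,0.025],0.7],[[0,0,0],[-0.003,-0.0015,0.05],0.7],[[0,0,0],[-0.003,-0.0015,0.067],0.7],[[0,0,0],[-0.003,-0.0015,0.077],0.7],[[0,0,0],[-0.003,-0.0015,0.077],0.7],[[0,0,0],[-0.003,-0.0015,0.077],0.35],[[0,0,0],[-0.003,-0.0015,0.077],0.3],[[0,0,0],[-0.003,-0.0015,0.077],0.3],[[0,0,0],[-0.003,-0.0015,0.077],0.2],[[0,0,0],[-0.003,-0.0015,0.077],0.2],[[0,0,0],[-0.003,-0.0015,0.077],0.2]]'
python3 -c "
from h import *
go(rk(-36,-1,42.3),tool(35))"
```

```text
time: 7.55
tool_pos: [459.6, -93.9, 43.6]
tcp_rot: [-3.141, -0.617, -2.953]
contact_force: [2.0, 0.6, 4.3]
grip_width: 39.4
finger_force: 30.0
turn [-0.1 -0.3  0.1] shift [-0.0005  0.0002  0.0012] at [459.6 -93.9  43.6]
```

```bash
python3 -m handwheel '[[[0,0,0],[0,0,-0.01],0.2],[[0,0,0],[0,0,-0.025],0.2],[[0,0,0],[0,0,-0.045],0.2],[[0,0,0],[0.03,0,-0.088],0.2],[[0,0,0],[0.057,0,-0.127],0.2],[[0,-8,0],[0.08,0,-0.16],0.2],[[0,-16,0],[0.08,0,-0.16],0.2],[[0,-24,0],[0.08,0,-0.16],0.2],[[0,-32,0],[0.08,0,-0.16],0.2],[[0,-35,0],[0.08,0,-0.16],0.2],[[0,-35,0],[0.08,0,-0.16],0.2]]'
python3 - <<'E'
from h import *
go([450,300,80],tool(0,np.pi)); go([450,300,80],tool(0,np.pi/2))
c=orange("scene"); c2=capture("side")
a=cv2.resize(c["image"][90:220,220:420,::-1],(600,390));b=cv2.resize(c2["image"][140:310,240:440,::-1],(459,390))
cv2.imwrite("pics/l.png",cv2.resize(np.hstack([a,b]),None,fx=.75,fy=.75))
E
```

```text
time: 8.65
tool_pos: [484.8, -88.8, 221.1]
tcp_rot: [-3.141, -0.006, -2.954]
contact_force: [-1.0, 0.0, -0.1]
grip_width: 39.3
finger_force: 30.0
turn [-0.  -0.3 10.7] shift [-0.0391  0.3885  0.1408] at [484.8 -88.8 221.1]
turn [ -0.3  -0.2 100.7] shift [-0.0391  0.3885  0.1408] at [484.8 -88.8 221.1]
orange 0
```

View pics/l.png

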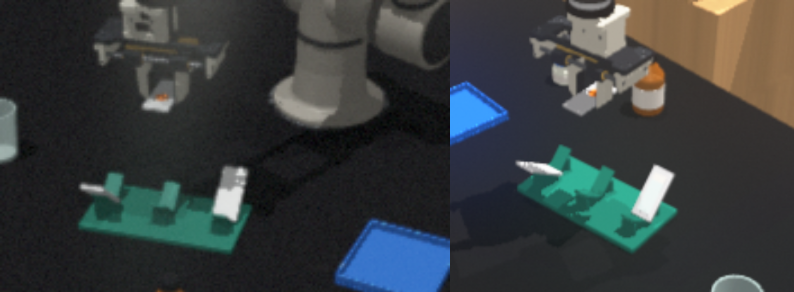

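The plate is held roughly level with the dot up, at view (162,97), and the other two plates are still in the stand. Moving over the tray.

```bash
python3 -m handwheel '[[[0,0,3],[-0.005,0.03,0],0.2],[[0,0,6],[-0.01,0.07,0],0.2],[[0,0,10.7],[-0.015,0.11,0],0.2],[[0,0,10.7],[-0.02,0.155,0],0.2],[[0,0,10.7],[-0.025,0.2,0],0.2],[[0,0,10.7],[-0.03,0.245,0],0.2],[[0,0,10.7],[-0.035,0.29,0],0.2],[[0,0,10.7],[-0.039,0.335,0],0.2],[[0,0,10.7],[-0.039,0.37,0.03],0.2],[[0,0,10.7],[-0.039,0.3885,0.07],0.2],[[0,0,10.7],[-0.039,0.3885,0.11],0.2],[[0,0,10.7],[-0.039,0.3885,0.14],0.2]]'
python3 - <<'E'
from h import *
go([450,300,8],tool(0,np.pi))
c=capture("side");W=world(c);h=cv2.cvtColor(c["image"],cv2.COLOR_RGB2HSV)
m=(h[...,1]<50)&(abs(W[...,0]-450)<60)&(abs(W[...,1]-300)<24)&(W[...,2]>70)&(W[...,2]<110)&(abs(W[...,0]-450)>14)
p=W[m];print(m.sum(),np.percentile(p,[2,50,98],axis=0).round(1),np.linalg.svd(p-p.mean(0),full_matrices=0)[2][2].round(2))
E
```

```text
time: 9.95
tool_pos: [449.4, 301.1, 76.4]
tcp_rot: [-3.138, -0.011, -3.137]
contact_force: [-0.7, -0.4, -0.6]
grip_width: 39.6
finger_force: 30.0
turn [-0.2 -0.6  0.3] shift [-0.0013 -0.0009  0.0684] at [449.4 301.1  76.4]
94 [[403.4 279.8  80.8]
 [422.9 294.3  86.6]
 [491.7 321.2  91.7]] [-0.01 -0.05 -1.  ]
```

```bash
python3 -m handwheel '[[[0,0,0],[-0.001,-0.001,0.03],0.2],[[0,0,0],[-0.001,-0.001,0.055],0.2],[[0,-0.5,0],[-0.001,-0.001,0.068],0.2],[[0,-0.5,0],[-0.001,-0.001,0.07],0.2],[[0,-0.5,0],[-0.001,-0.001,0.07],0.2],[[0,-0.5,0],[-0.001,-0.001,0.07],0.2]]'
python3 -m handwheel '[[[0,0,0],[0,0,0],0.65],[[0,0,0],[0,0,0],0.65],[[0,0,0],[0,0,0],0.65],[[0,0,0],[0,0,0],0.65],[[0,0,0],[0,0,-0.01],0.65],[[0,0,0],[0,0,-0.05],0.65],[[0,0,0],[0,0,-0.1],0.65],[[0,0,0],[0,0,-0.15],0.65],[[0,0,0],[0,0,-0.2],0.65],[[0,0,0],[0,0,-0.2],0.65],[[0,0,0],[0,0,-0.2],0.65]]'
python3 - <<'E'
from h import *
c=capture("scene"); c2=capture("side")
a=cv2.resize(c["image"][150:240,240:440,::-1],(600,270));b=cv2.resize(c2["image"][150:300,190:390,::-1],(600,450))
cv2.imwrite("pics/f.png",cv2.resize(np.vstack([a,b]),None,fx=.8,fy=.8))
W=world(c2);h=cv2.cvtColor(c2["image"],cv2.COLOR_RGB2HSV)
m=(h[...,1]<60)&(abs(W[...,0]-450)<65)&(abs(W[...,1]-300)<60)&(W[...,2]<60);p=W[m];print(m.sum(),np.percentile(p,[2,50,98],axis=0).round(1),np.linalg.svd(p-p.mean(0),full_matrices=0)[2][2].round(3))
E
```

```text
time: 10.6
tool_pos: [452.0, 299.5, 10.7]
tcp_rot: [-3.141, 0.003, -3.14]
contact_force: [0.7, -0.0, -1.0]
grip_width: 39.4
finger_force: 30.0
time: 11.7
tool_pos: [451.1, 299.4, 211.6]
tcp_rot: [3.141, 0.005, -3.14]
contact_force: [-0.6, -0.3, -0.0]
grip_width: 59.6
finger_force: 0.0
176 [[406.6 277.2   6. ]
 [445.2 297.2  11.7]
 [493.2 321.2  17. ]] [ 0.002 -0.024 -1.   ]
```

View pics/f.png

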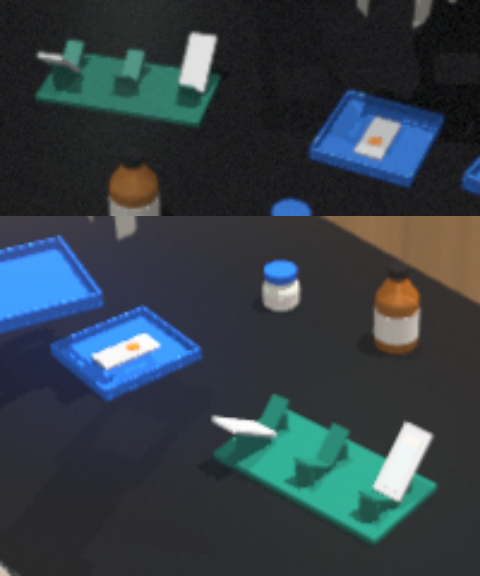

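The plate lies flat in the small tray with the dot up, at view (375,140). Both plain plates rest in the stand, and nothing touches the gripper.

```bash
python3 -c "
from plant import close_job;print(close_job())"
```

```text
the job is handed in; nothing more can be done
None
```

I handed the job in at about 12 s of the 56 s allowed: the dotted plate lies flat, dot up, in the 160 x 150 mm blue tray, both plain plates are still in the stand (one tipped over, one as it started), and the beaker, bottle and jar were never approached; the hand-in call returned no verdict.

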